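# Hold a test jig at its third contact stage

### The job

Put the board in the bench test jig on the third test stage: first slide the jig's hold-down cover towards the robot until it is fully home over the board's compartment, and only then pull the ratchet lever round, towards the robot, by three clicks and no further. The probe springs push the lever back as soon as it is let go, so finish while still holding it with the fingers at the third click. Leave the things lying round the jig where they are.

Things in the scene. Friction and masses are not known exactly. Their poses are not given: they have to be found in the camera images.
- test_jig: Test jig: low grey box, aluminium top, 170 x 250 x 45 mm, fixed on the bench, turned up to 15 degrees. Origin: centre of its underside; x to its back (away from the robot), y left, z up. Left half: compartment 66 (x) x 96 (y) mm with a green board, centred 28 mm in front and 52 mm left of the origin, guide rails along x on both sides (tops 58 mm up), low front stop. Right half: ratchet lever.
- hold_down (a joint): Travel in m of the hold-down cover, a flat aluminium frame 84 x 112 x 4 mm with a clear pane, sliding between the guide rails along the jig's x. 0 = fully home at the front, over the compartment (hard stop); 0.070 = fully back, compartment open. Starts between 0.042 and 0.070. Sliding takes about 2.5 N; it stays where it is left.
- cover_tab (a point): On the cover's pull tab, a black upright plate near the cover's front edge: 11 mm thick along the jig's x, 44 mm wide along y, rising 30 mm from the cover (50.5 to 80.5 mm above the bench). The point is in the middle of the tab, 8 mm below its top (72.5 mm above the bench); it moves with the cover; axes as the jig's.
- ratchet_lever (a joint): Lever angle in rad about an upright pin. 0 = at rest on its stop, handle pointing right and 30 degrees to the jig's back; grows as the handle is pulled towards the robot (clockwise from above); far stop 1.2. A sprung pawl drops with a click over each tooth of the lever's disc: teeth pass at 0.12, 0.36, 0.60, 0.84, 1.08; the pawl lies deepest at 0.24 (first click), 0.48, 0.72 (third), 0.96.
- lever_handle: Handle: flat steel bar 13 mm wide, 7 mm thick, upper face 66 mm above the bench, with a black upright round grip at its outer end, beyond the jig's right edge. Origin: on the pin's axis 50 mm above the bench; x along the bar to the grip, z up. Let go, it springs back to rest. Pull at the grip: on average 5 to 7 N, about 2 N more as the pawl starts up a tooth and 2 to 3 N less as it drops off into the gap.
- lever_grip (a point): Middle of the upright round grip: 20 mm across, from 66.5 to 110.5 mm above the bench, on a circle of radius 100 mm about the pin. The point lies 92.5 mm above the bench and moves with the lever; x points away from the pin.
- lever_pivot (a point): Point on the axis of the lever's pin, 92.5 mm above the bench (level with lever_grip; the hub itself is lower, up to 77 mm above the bench); fixed on the jig, with the jig's axes.
- spare_board: Loose bystander: a second green circuit board, 60 x 90 x 15 mm, lying flat to the left of the jig. Origin: centre of its underside.
- blue_driver: Loose bystander: small screwdriver with a blue handle, 16 x 144 x 16 mm, lying in front of the jig's left half. Origin: middle of its underside; y along it.
- tape_roll: Loose bystander: small roll of black tape, 53 mm across, 19 mm high, lying in front of the jig's right half. Origin: centre of its underside.

How it is judged:
By the outcome, as a careful person would: the job done as asked, in the order asked, and still so for the second after the job is handed in, while the arm keeps its last pose, push and grip.
It also fails if it takes over 54 s, if anything falls off the work surface, if the arm or the gripper's body presses on something with over 40 N, if the wrist force passes 120 N, or if a joint passes its speed limit or range.

### The arm

A 6-joint arm with a two-finger parallel gripper is mounted at the origin on a cart in front of the work surface, level with it; the furniture and walls round the work are solid. World frame = base frame: x ahead of the robot, y to its left, z up, the work surface at z = 0. Lengths are in m, angles in rad, forces in N, time in s.
With the tool pointing down it reaches from about 0.25 to 0.775 m from the base axis. Payload 4 kg.
Tool frame: the origin (TCP) lies at the centre of the arm's flange, where the gripper is bolted on; the fingertips stand 199 mm ahead of it and the grasp point (between the pads) lies 180 mm ahead of it (robot.tcp_to_tips is the z of the fingertips in the tool frame, in m); z points along the fingers, y is the line along which they close (so a half turn about z gives the same grasp; the last joint's range is limited). The gripper opens to 94 mm and grips with 3 to 60 N. Pads are 16 mm wide; open, the fingers measure 119 mm over their backs; the gripper's body (75 mm by 177 mm) begins 78 mm behind the grasp point.
Start: joints at [1.159, 0.087, 1.371, -0, 1.684, -0.103], TCP at [0.167, 0.524, 0.405] pointing down, gripper open.
Joint ranges: [-3.1, 3.1], [-0.76, 2.03], [0.27, 2.55], [-1.08, 4.22], [0.17, 2.65], [-2.57, 2.57]. Speed limits (rad/s): [2.79, 2.79, 3.14, 3.14, 3.14, 3.14].

### API

Orientations are given as [roll, pitch, yaw] about the fixed x, y, z axes, in that order (R = Rz(yaw) Ry(pitch) Rx(roll)).
In Python, from bench import robot gives the robot as it stands.
- The arm moves only by the tool play_rows, never from a script. Its arguments are lists of equal length, an entry for each row: "translation": the shift along the tool's x, y, z scaled (see below), a list of three; "twist": the turn, a rotation vector about the tool's x, y, z scaled (see below), a list of three; "gripper": the opening, from -1 (shut) to 1 (fully open). A call has 1 to 8 rows; each row shifts and turns the commanded pose from where the row before left it, along the tool's axes as they then stand; what a row does not reach is not made up. The controller multiplies each number of a shift by 0.04 m and each number of a turn by 0.1 rad. A row lasts 1/10 s, in which the tool goes at most 50 mm and 8.59 degrees, less where a joint would pass 70% of its speed; a pose out of reach is approached as far as the arm can. A call with a number of a shift or a turn outside -1 to 1 is refused whole. A call with a gripper value outside its range is refused whole. The fingers move at their own pace and stop on an object; the grip force is fixed at half the most. Time passes only in rows, so rows that do not move let the fingers close. It gives the time, the measured TCP pose, the force, the opening and the grip force at its end, in the units of the state.
- robot.get_obs(): the state, without advancing time (a new reading comes with each control period).
- robot.snapshot(name): name is "side" or "top"; returns the picture (400x640x3 uint8, red, green, blue); there is no depth.
- robot.camera_model(name): a dict with "camera_matrix" (3x3 intrinsics, pixels), "k1" (the pictures are not rectified: a ray, as slopes to the right and down, at radius r is drawn at 1 + k1 r^2 times it, then the intrinsics apply), "rvec" (rotation vector, rad) and "tvec" (3), from world to camera coordinates, as OpenCV has them. Camera axes: x right, y down, z forward; pixel columns grow to the right and rows downward; lengths in m; the calibration is good to about 2 mm. A picture is of the moment at which its call begins. camera_model takes no time and is no camera call.
- robot.close_job(): hands the job in; it is judged then, once.
Trained networks look in the newest picture that a camera, given by its name, has taken for a name from the list of things; names that differ only in an ending like _2 or _b are one class to them, and where a whole thing is asked for, a point or a joint stands for the part that bears it (a point fixed in the world has none). Each returns a list of dicts, best first, with "score" (0 to 1); they miss things now and then, are a little off and sometimes report something else, mostly with a low value. They report only what shows in the picture. A call takes as long as a camera call.
- robot.recognise(name, camera): "centre" ([x, y, z] in m, in world coordinates, good to about 4 mm: the middle of the surface that is visible of it).
- robot.spot_point(name, camera): "centre" ([x, y, z] in m, in world coordinates, good to about 4 mm: a listed point, or the origin of a listed thing).
The state is a dict: "time": time; "joint_positions": joint angles; "qvel": joint speeds; "joint_torque": joint torques, N m; "tool_pos": TCP position; "ee_rot": TCP orientation; "wrist_force": force on the tool from outside, world axes, zero at the start; "wrist_torque": the same for the moment, N m; "width": finger opening in m; "finger_force": force on a finger pad.
Only numpy, scipy, OpenCV 4.12 (cv2) and the standard library are available. Lean on these libraries where they do the work, as an engineer would, in place of code of your own. Each camera call takes 0.05 s, during which the arm holds its last target. There are 200 camera calls.

## Working session

There is one attempt and no reset: what is moved stays moved. The work goes in short steps, Python scripts to look and compute and a tool call to move; the robot and the scene stay as the last step left them, time stands still between calls to the robot, and variables do not carry over. Pictures are saved under pics/ and viewed, at most 10 in all, crops included, and the job is handed in when it is done.

Besides the shell and the picture viewer there is one more tool, called after "Request:" in YAML: its name, and indented under it one key for each argument. play_rows: Moves the arm, as the interface text tells. Its arguments: {"type":"object","properties":{"translation":{"type":"array","items":{"type":"array","items":{"type":"number","minimum":-1,"maximum":1}}},"twist":{"type":"array","items":{"type":"array","items":{"type":"number","minimum":-1,"maximum":1}}},"gripper":{"type":"array","items":{"type":"number"}}},"required":["translation","twist","gripper"]}

```bash
mkdir -p pics; python3 - <<'E'
from bench import robot
import cv2
for c in("top","side"):
    im=robot.snapshot(c); cv2.imwrite(f"pics/{c}0.png",im[:,:,::-1])
    for n in("test_jig","cover_tab","lever_grip","lever_pivot","spare_board","blue_driver","tape_roll"):
        r=robot.spot_point(n,c)
        print(c,n,[(round(d["score"],2),[round(float(v),3) for v in d["centre"]]) for d in r[:2]])
o=robot.get_obs();print({k:(o[k]) for k in("time","tool_pos","ee_rot","width","wrist_force")})
E
```

```text
top test_jig [(0.56, [0.562, 0.003, 0.001])]
top cover_tab [(0.56, [0.556, 0.053, 0.073])]
top lever_grip []
top lever_pivot [(0.7, [0.569, -0.061, 0.092])]
top spare_board [(0.58, [0.54, 0.197, -0.002])]
top blue_driver [(0.53, [0.435, 0.042, 0.001]), (0.33, [0.554, 0.054, 0.071])]
top tape_roll [(0.81, [0.441, -0.108, -0.0])]
side test_jig [(0.96, [0.563, 0.003, 0.004])]
side cover_tab [(0.83, [0.559, 0.054, 0.077])]
side lever_grip [(0.9, [0.633, -0.14, 0.095])]
side lever_pivot [(0.87, [0.574, -0.06, 0.09])]
side spare_board []
side blue_driver [(0.58, [0.433, 0.042, -0.0])]
side tape_roll [(0.73, [0.444, -0.111, 0.003])]
{'time': 0.8, 'tool_pos': array([0.16715121, 0.52397941, 0.40472247]), 'ee_rot': array([ 3.14147015e+00, -1.10537890e-05,  2.83279660e+00]), 'width': 0.09394323961300563, 'wrist_force': array([ 0.5712829 , -0.33414706,  0.01555928])}
```

View pics/top0.png

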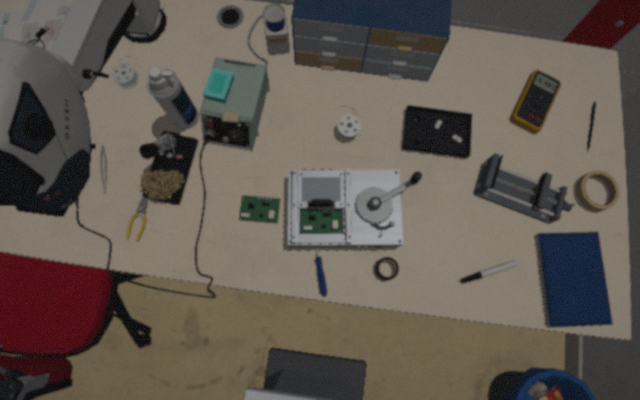

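View pics/side0.png

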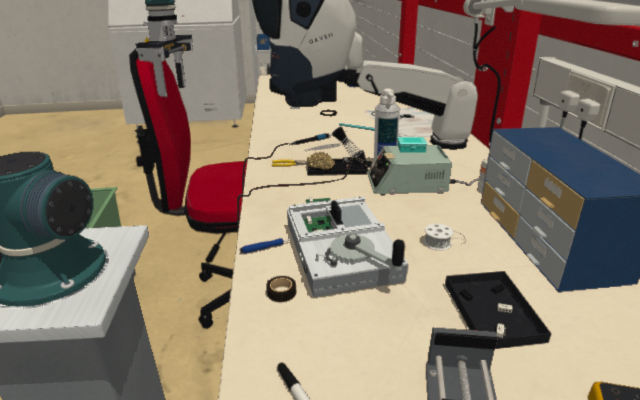

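The top view shows the jig at columns 287–403 and rows 170–247, the tab at about (320,203), the pivot at (375,202) and the grip at (417,178). The side view agrees. Next I'll refine the yaw from the jig's corners.

```bash
cat > h.py <<'E'
from bench import robot
import numpy as np, cv2
def back(c,uv,z):
    m=robot.camera_model(c);K=np.array(m["camera_matrix"]);R=cv2.Rodrigues(np.array(m["rvec"],float))[0];t=np.array(m["tvec"],float).ravel()
    p=cv2.undistortPoints(np.array(uv,float).reshape(-1,1,2),K,np.array([m["k1"],0,0,0.])).reshape(-1,2)
    d=np.c_[p,np.ones(len(p))]@R; o=-R.T@t
    return o+d*((z-o[2])/d[:,2])[:,None]
def st():
    o=robot.get_obs()
    for k in("time","joint_positions","tool_pos","ee_rot","width","finger_force","wrist_force"):print(k,np.round(o[k],4))
E
python3 - <<'E'
import cv2
im=cv2.imread("pics/top0.png")[160:260,280:430]
cv2.imwrite("pics/crop.png",cv2.resize(im,None,fx=5,fy=5,interpolation=cv2.INTER_CUBIC))
E
```

```text
(no output)
```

View pics/crop.png

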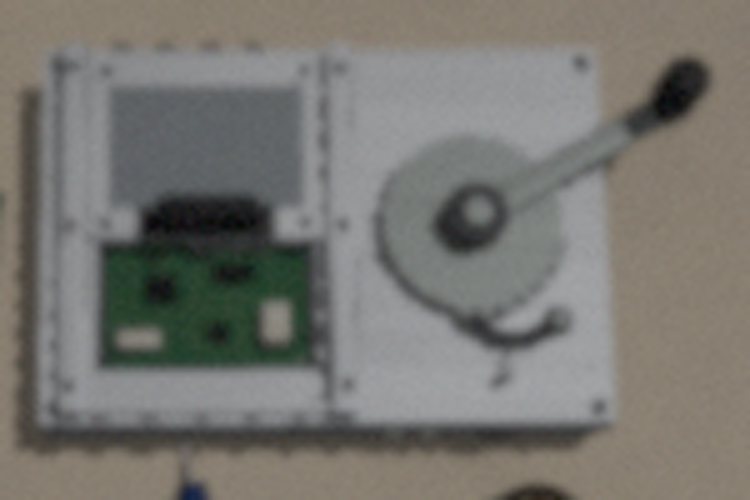

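The crop shows the jig's top corners at crop pixels (48,50), (597,50), (613,420) and (37,425), with the tab at about (207,213) and the grip top at (687,80).

```bash
python3 - <<'E'
from h import *
f=lambda l:[(280+(u+.5)/5-.5,160+(v+.5)/5-.5) for u,v in l]
P=back("top",f([(48,50),(597,50),(613,420),(37,425)]),.045);print(P.round(4))
bl,br,fr,fl=P
for a,b in((br,bl),(fr,fl)):
    d=b-a;print("yaw from y-edge",np.degrees(np.arctan2(-d[0],d[1])),np.linalg.norm(d))
for a,b in((fl,bl),(fr,br)):
    d=b-a;print("yaw from x-edge",np.degrees(np.arctan2(d[1],d[0])),np.linalg.norm(d))
print("c",P.mean(0))
print("grip top",back("top",f([(687,80)]),.1105),"tab top",back("top",f([(207,205)]),.0805),"hub",back("top",f([(478,208)]),.077))
E
```

```text
[[ 0.6268  0.1342  0.045 ]
 [ 0.6614 -0.1114  0.045 ]
 [ 0.4947 -0.1332  0.045 ]
 [ 0.4586  0.1133  0.045 ]]
yaw from y-edge 8.001724499228379 0.24797446318015964
yaw from y-edge 8.328311072767912 0.24911308869934437
yaw from x-edge 7.099747884213753 0.1695258408488813
yaw from x-edge 7.478816010224781 0.16809189559845508
c [0.56038452 0.00072199 0.045     ]
grip top [[ 0.63047797 -0.1392315   0.1105    ]] tab top [[0.55671211 0.05322577 0.0805    ]] hub [[ 0.57224523 -0.06161999  0.077     ]]
```

Request:
play_rows:
  translation:
    - [0,0,0]
    - [0,0,0]
    - [0,0,0]
    - [0,0,0]
    - [0,0,0]
    - [0,0,0]
    - [0,0,0]
    - [0,0,0]
  twist:
    - [0,0,1]
    - [0,0,1]
    - [0,0,1]
    - [0,0,1]
    - [0,0,1]
    - [0,0,1]
    - [0,0,1]
    - [0,0,1]
  gripper: [1,1,1,1,1,1,1,1]

```text
time: 1.6
tool_pos: [0.1672, 0.524, 0.4047]
ee_rot: [3.142, -0.0, 2.029]
wrist_force: [-0.9, -0.1, 0.0]
width: 0.0937
finger_force: 0.0
```

Request:
play_rows:
  translation:
    - [0,0,0]
    - [0,0,0]
    - [0,0,0]
    - [0,0,0]
    - [-1,0.6,0]
    - [-1,0.6,0]
    - [-1,0.6,0]
    - [-1,0.6,0]
  twist:
    - [0,0,1]
    - [0,0,1]
    - [0,0,1]
    - [0,0,0.2]
    - [0,0,0]
    - [0,0,0]
    - [0,0,0]
    - [0,0,0]
  gripper: [1,1,1,1,1,1,1,1]

```text
time: 2.4
tool_pos: [0.2855, 0.3778, 0.4048]
ee_rot: [3.141, -0.0, 1.715]
wrist_force: [1.4, 0.3, -0.2]
width: 0.0938
finger_force: 0.0
```

Request:
play_rows:
  translation:
    - [-1,0.6,0]
    - [-1,0.6,0]
    - [-1,0.6,0]
    - [-1,0.6,0]
    - [-1,0.6,0]
    - [-1,0.6,0]
    - [0,0,0]
    - [0,0,0]
  twist:
    - [0,0,0]
    - [0,0,0]
    - [0,0,0]
    - [0,0,0]
    - [0,0,0]
    - [0,0,0]
    - [0,0,0]
    - [0,0,0]
  gripper: [1,1,1,1,1,1,1,1]

```text
time: 3.2
tool_pos: [0.4617, 0.1612, 0.4045]
ee_rot: [-3.141, -0.001, 1.711]
wrist_force: [-0.1, -0.7, 0.1]
width: 0.0939
finger_force: 0.0
```

Request:
play_rows:
  translation:
    - [-1,0.66,0]
    - [-1,0.66,0]
    - [-1,0.67,0]
    - [0,0,0.9]
    - [0,0,0.9]
    - [0,0,0.5]
    - [0,0,0]
    - [0,0,0]
  twist:
    - [0,0,0]
    - [0,0,0]
    - [0,0,0]
    - [0,0,0]
    - [0,0,0]
    - [0,0,0]
    - [0,0,0]
    - [0,0,0]
  gripper: [1,1,1,1,1,1,1,1]

```text
time: 4.0
tool_pos: [0.5569, 0.0559, 0.3133]
ee_rot: [3.141, -0.0, 1.715]
wrist_force: [0.7, 0.1, 1.2]
width: 0.0937
finger_force: 0.0
```

```bash
python3 - <<'E'
from h import *
st()
a=robot.snapshot("top");b=robot.snapshot("side")
for c in("top","side"):
  for n in("cover_tab","lever_grip"):
    print(c,n,[(round(d["score"],2),np.round(d["centre"],3)) for d in robot.spot_point(n,c)[:1]])
v=np.vstack([cv2.resize(a[150:260,230:450],None,fx=2.5,fy=2.5),cv2.resize(b[160:270,250:470],None,fx=2.5,fy=2.5)])
cv2.imwrite("pics/p1.png",v[:,:,::-1])
E
```

```text
time 4.0
joint_positions [-1.4000e-03  1.4380e-01  1.4905e+00  4.0000e-04  1.5070e+00 -1.4590e-01]
tool_pos [0.5569 0.0559 0.3133]
ee_rot [ 3.1412e+00 -4.0000e-04  1.7153e+00]
width 0.0937
finger_force 0.0
wrist_force [0.6928 0.0992 1.2414]
top cover_tab []
top lever_grip [(0.55, array([ 0.636, -0.138,  0.094]))]
side cover_tab [(0.62, array([0.557, 0.054, 0.075]))]
side lever_grip [(0.94, array([ 0.638, -0.142,  0.092]))]
```

View pics/p1.png

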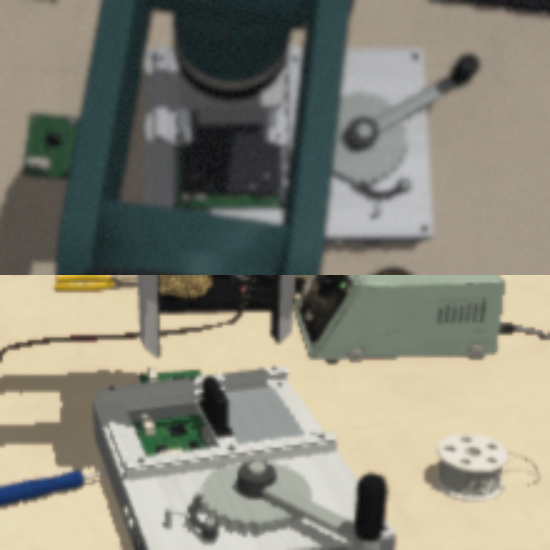

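The fingers hang above the tab and straddle it along jig x: in the crop their tips are at about (150,355) and (280,340), with the tab at (213,405). I'll descend and grip.

Request:
play_rows:
  translation:
    - [0,0,0.5]
    - [0,0,0.5]
    - [0,0,0.4]
    - [0,0,0]
    - [0,0,0]
    - [0,0,0]
    - [0,0,0]
    - [0,0,0]
  twist:
    - [0,0,0]
    - [0,0,0]
    - [0,0,0]
    - [0,0,0]
    - [0,0,0]
    - [0,0,0]
    - [0,0,0]
    - [0,0,0]
  gripper: [1,1,1,1,0,-0.5,-1,-1]

```text
time: 5.1
tool_pos: [0.5574, 0.0544, 0.2578]
ee_rot: [3.14, 0.0, 1.713]
wrist_force: [-0.8, 0.7, -0.3]
width: 0.0652
finger_force: 0.0
```

Request:
play_rows:
  translation:
    - [0,0,0]
    - [0,0,0]
    - [0,0,0]
    - [0,0,0]
  twist:
    - [0,0,0]
    - [0,0,0]
    - [0,0,0]
    - [0,0,0]
  gripper: [-1,-1,-1,-1]

```text
time: 5.5
tool_pos: [0.5571, 0.0545, 0.2566]
ee_rot: [-3.142, -0.0, 1.713]
wrist_force: [-0.3, 0.3, 0.5]
width: 0.0331
finger_force: 0.0
```

Request:
play_rows:
  translation:
    - [0,0,0]
    - [0,0,0]
    - [0,0,0]
    - [0,0,0]
    - [0,0,0]
    - [0,0,0]
  twist:
    - [0,0,0]
    - [0,0,0]
    - [0,0,0]
    - [0,0,0]
    - [0,0,0]
    - [0,0,0]
  gripper: [-1,-1,-1,-1,-1,-1]

```text
time: 6.1
tool_pos: [0.5571, 0.0545, 0.2566]
ee_rot: [-3.141, -0.0, 1.713]
wrist_force: [-1.3, -0.4, -0.3]
width: 0.0107
finger_force: 30.0
```

Request:
play_rows:
  translation:
    - [0,-0.25,0]
    - [0,-0.25,0]
    - [0,-0.25,0]
    - [0,-0.25,0]
    - [0,-0.25,0]
    - [0,0,0]
  twist:
    - [0,0,0]
    - [0,0,0]
    - [0,0,0]
    - [0,0,0]
    - [0,0,0]
    - [0,0,0]
  gripper: [-1,-1,-1,-1,-1,-1]

```text
time: 6.7
tool_pos: [0.5058, 0.0472, 0.2566]
ee_rot: [-3.139, 0.0, 1.713]
wrist_force: [-2.4, -0.2, 0.1]
width: 0.0109
finger_force: 30.0
```

Request:
play_rows:
  translation:
    - [0,-0.1,0]
    - [0,-0.1,0]
    - [0,0,0]
  twist:
    - [0,0,0]
    - [0,0,0]
    - [0,0,0]
  gripper: [-1,-1,-1]

```text
time: 7.0
tool_pos: [0.4994, 0.0462, 0.2566]
ee_rot: [-3.141, -0.0, 1.713]
wrist_force: [0.6, 0.0, -0.8]
width: 0.0106
finger_force: 30.0
```

Request:
play_rows:
  translation:
    - [0,-0.08,0]
    - [0,-0.08,0]
    - [0,0,0]
  twist:
    - [0,0,0]
    - [0,0,0]
    - [0,0,0]
  gripper: [-1,-1,-1]

```text
time: 7.3
tool_pos: [0.4931, 0.0453, 0.2566]
ee_rot: [-3.141, -0.0, 1.713]
wrist_force: [1.7, -0.7, -1.5]
width: 0.0108
finger_force: 30.0
```

Request:
play_rows:
  translation:
    - [0,-0.08,0]
    - [0,0,0]
  twist:
    - [0,0,0]
    - [0,0,0]
  gripper: [-1,-1]

```text
time: 7.5
tool_pos: [0.4908, 0.045, 0.2566]
ee_rot: [3.138, -0.0, 1.713]
wrist_force: [6.2, 1.2, -5.7]
width: 0.0105
finger_force: 30.0
```

Request:
play_rows:
  translation:
    - [0,-0.08,0]
    - [0,0,0]
  twist:
    - [0,0,0]
    - [0,0,0]
  gripper: [-1,-1]

```text
time: 7.7
tool_pos: [0.4893, 0.0448, 0.2566]
ee_rot: [3.13, -0.0, 1.713]
wrist_force: [15.6, 2.0, -12.9]
width: 0.011
finger_force: 30.0
```

Request:
play_rows:
  translation:
    - [0,0,0]
    - [0,0,0]
    - [0,0,0]
    - [0,0,0]
    - [0,0,-0.3]
    - [0,0,-0.5]
    - [0,0,-0.6]
    - [0,0,-0.6]
  twist:
    - [0,0,0]
    - [0,0,0]
    - [0,0,0]
    - [0,0,0]
    - [0,0,0]
    - [0,0,0]
    - [0,0,0]
    - [0,0,0]
  gripper: [0,0,0.3,0.3,0.3,0.3,1,1]

```text
time: 8.5
tool_pos: [0.4868, 0.0444, 0.3384]
ee_rot: [3.141, 0.0, 1.713]
wrist_force: [0.6, 0.5, 0.3]
width: 0.0715
finger_force: 0.0
```

Request:
play_rows:
  translation:
    - [0,0,0]
    - [0,0,0]
    - [0,0,0]
    - [0,0,0]
    - [0,0,0]
    - [0,0,0]
    - [0,0,0]
  twist:
    - [0,0,-1]
    - [0,0,-1]
    - [0,0,-1]
    - [0,0,-1]
    - [0,0,-1]
    - [0,0,-0.2]
    - [0,0,0]
  gripper: [1,1,1,1,1,1,1]

```text
time: 9.2
tool_pos: [0.487, 0.0444, 0.3374]
ee_rot: [3.141, 0.0, 2.231]
wrist_force: [-1.0, 0.7, 0.0]
width: 0.0941
finger_force: 0.0
```

```bash
python3 - <<'E'
from h import *
st()
a=robot.snapshot("side");robot.snapshot("top")
for c in("top","side"):
  for n in("cover_tab","lever_grip","lever_pivot"):
    print(c,n,[(round(d["score"],2),np.round(d["centre"],3)) for d in robot.spot_point(n,c)[:1]])
cv2.imwrite("pics/p2.png",cv2.resize(a[160:300,250:450],None,fx=3,fy=3)[:,:,::-1])
E
```

```text
time 9.2
joint_positions [-2.5100e-02 -2.6000e-02  1.6207e+00  1.0000e-04  1.5461e+00 -6.8560e-01]
tool_pos [0.487  0.0444 0.3374]
ee_rot [3.1409e+00 4.0000e-04 2.2313e+00]
width 0.0941
finger_force 0.0
wrist_force [-0.9955  0.749   0.0311]
top cover_tab [(0.83, array([0.491, 0.045, 0.07 ]))]
top lever_grip [(0.7, array([ 0.633, -0.138,  0.094]))]
top lever_pivot [(0.74, array([ 0.57 , -0.062,  0.093]))]
side cover_tab [(0.79, array([0.491, 0.046, 0.073]))]
side lever_grip [(0.9, array([ 0.634, -0.14 ,  0.094]))]
side lever_pivot [(0.83, array([ 0.571, -0.062,  0.088]))]
```

View pics/p2.png

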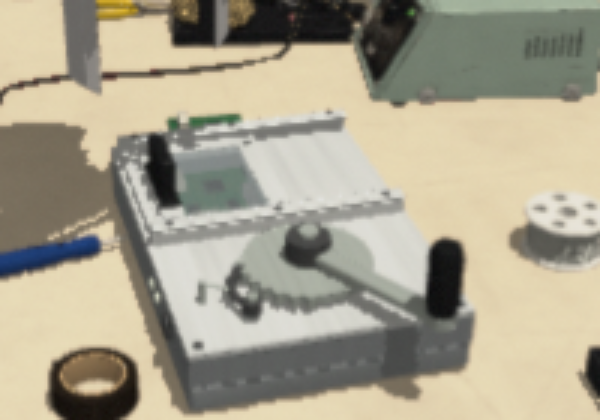

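The cover is home: the tab is at crop pixel (160,170), and the pane covers the board. Next is the lever.

Request:
play_rows:
  translation:
    - [-1,0,0]
    - [-1,0,0]
    - [-1,0,0]
    - [-1,0,0]
    - [-1,0.04,0]
    - [-0.89,0.04,0]
    - [0,0,0]
    - [0,0,0]
  twist:
    - [0,0,0]
    - [0,0,0]
    - [0,0,0]
    - [0,0,0]
    - [0,0,0]
    - [0,0,0]
    - [0,0,0]
    - [0,0,0]
  gripper: [1,1,1,1,1,1,1,1]

```text
time: 10.4
tool_pos: [0.6345, -0.1399, 0.3357]
ee_rot: [-3.141, -0.002, 2.232]
wrist_force: [0.0, 0.2, -0.5]
width: 0.0939
finger_force: 0.0
```

Request:
play_rows:
  translation:
    - [0,0,0.5]
    - [0,0,0.6]
    - [0,0,0.5]
    - [0,0,0]
    - [0,0,0]
  twist:
    - [0,0,0]
    - [0,0,0]
    - [0,0,0]
    - [0,0,0]
    - [0,0,0]
  gripper: [1,1,1,1,0.2]

```text
time: 10.9
tool_pos: [0.634, -0.1384, 0.2732]
ee_rot: [-3.142, -0.001, 2.234]
wrist_force: [-0.4, -0.4, -0.1]
width: 0.0889
finger_force: 0.0
```

Request:
play_rows:
  translation:
    - [0,0,0]
    - [0,0,0]
    - [0,0,0]
    - [0,0,0]
    - [0,0,0]
    - [0,0,0]
    - [0,0,0]
    - [0,0,0]
  twist:
    - [0,0,0]
    - [0,0,0]
    - [0,0,0]
    - [0,0,0]
    - [0,0,0]
    - [0,0,0]
    - [0,0,0]
    - [0,0,0]
  gripper: [-1,-1,-1,-1,-1,-1,-1,-1]

```text
time: 11.7
tool_pos: [0.6344, -0.1394, 0.2725]
ee_rot: [-3.142, -0.0, 2.233]
wrist_force: [0.2, 0.3, 0.2]
width: 0.0252
finger_force: 0.0
```

Request:
play_rows:
  translation:
    - [0,0,0]
    - [0,0,0]
    - [0,0,0]
    - [0,0,0]
  twist:
    - [0,0,0]
    - [0,0,0]
    - [0,0,0]
    - [0,0,0]
  gripper: [-1,-1,-1,-1]

```text
time: 12.1
tool_pos: [0.6339, -0.1399, 0.2725]
ee_rot: [-3.14, -0.0, 2.232]
wrist_force: [-4.5, -3.3, 1.6]
width: 0.019
finger_force: 30.0
```

```bash
python3 - <<'E'
from h import *
st()
a=robot.snapshot("side");robot.snapshot("top")
for c in("top","side"):
  for n in("lever_grip","lever_pivot"):
    print(c,n,[(round(d["score"],2),np.round(d["centre"],3)) for d in robot.spot_point(n,c)[:1]])
cv2.imwrite("pics/p3.png",cv2.resize(a[160:300,250:450],None,fx=3,fy=3)[:,:,::-1])
E
```

```text
time 12.1
joint_positions [-3.0420e-01  3.6250e-01  1.3050e+00 -1.2000e-03  1.4756e+00 -9.6560e-01]
tool_pos [ 0.6339 -0.1399  0.2725]
ee_rot [-3.1398e+00 -5.0000e-04  2.2324e+00]
width 0.019
finger_force 29.9996
wrist_force [-4.4534 -3.34    1.6252]
top lever_grip []
top lever_pivot [(0.89, array([ 0.57 , -0.062,  0.095]))]
side lever_grip []
side lever_pivot [(0.67, array([ 0.571, -0.061,  0.09 ]))]
```

View pics/p3.png

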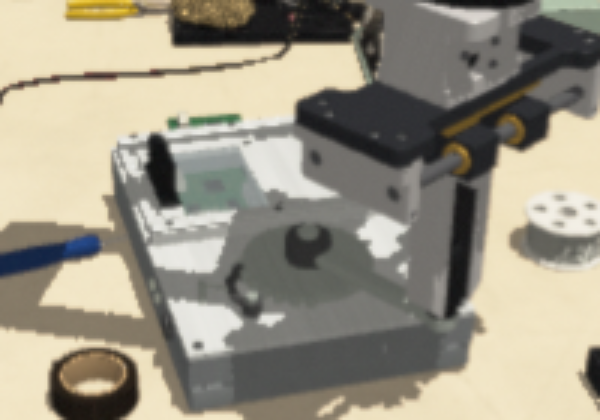

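The fingers hold the grip, at crop pixel (445,270). The contact force shows the lever on its stop, so this pose is my zero. I'll pull along the 100 mm arc in 0.08 rad rows.

Request:
play_rows:
  translation:
    - [0.01,-0.2,0]
    - [0.01,-0.2,0]
    - [0.01,-0.2,0]
    - [0.01,-0.2,0]
    - [0,0,0]
  twist:
    - [0,0,0.8]
    - [0,0,0.8]
    - [0,0,0.8]
    - [0,0,0.8]
    - [0,0,0]
  gripper: [-1,-1,-1,-1,-1]

```text
time: 12.9
tool_pos: [0.6079, -0.1539, 0.2726]
ee_rot: [3.133, 0.001, 1.912]
wrist_force: [8.9, 1.3, -5.0]
width: 0.0195
finger_force: 30.0
```

```bash
cat >> h.py <<'E'
def ang():
    o=robot.get_obs();G=np.array([.6339,-.1399]);a0=-.904
    P=G-.1*np.array([np.cos(a0),np.sin(a0)]);p=np.array(o["tool_pos"])[:2];v=p-P
    y=o["ee_rot"][2];f=np.array(o["wrist_force"])[:2]
    print("P",P,"theta",a0-np.arctan2(v[1],v[0]),"r",np.linalg.norm(v),"chord",2*np.arcsin(np.linalg.norm(p-G)/.2),"yaw turn",2.232-y,"f x,y tool",f@[np.cos(y),np.sin(y)],f@[np.sin(y),-np.cos(y)])
E
python3 -c "from h import *
st();ang()"
```

```text
time 12.9
joint_positions [-0.3394  0.3121  1.3706  0.0045  1.4513 -0.681 ]
tool_pos [ 0.6079 -0.1539  0.2726]
ee_rot [3.1328e+00 1.3000e-03 1.9119e+00]
width 0.0195
finger_force 30.0206
wrist_force [ 8.8826  1.3464 -5.0474]
P [ 0.57205283 -0.06131929] theta 0.29709026889619194 r 0.09925126092418304 chord 0.296063831633712 yaw turn 0.3201038433051564 f x,y tool -1.7026382513791503 8.82126554293627
```

Request:
play_rows:
  translation:
    - [0.01,-0.2,0]
    - [0.01,-0.2,0]
    - [0.01,-0.2,0]
    - [0.01,-0.2,0]
    - [0,0,0]
  twist:
    - [0,0,0.8]
    - [0,0,0.8]
    - [0,0,0.8]
    - [0,0,0.8]
    - [0,0,0]
  gripper: [-1,-1,-1,-1,-1]

```text
time: 13.4
tool_pos: [0.5763, -0.1604, 0.2726]
ee_rot: [3.133, 0.002, 1.591]
wrist_force: [8.2, -3.3, -6.3]
width: 0.0195
finger_force: 30.0
```

```bash
cat >> h.py <<'E'
from scipy.spatial.transform import Rotation as Ro
def gp():
    o=robot.get_obs();R=Ro.from_euler("xyz",o["ee_rot"]).as_matrix()
    g=(np.array(o["tool_pos"])+R[:,2]*.18)[:2]
    g0=(np.array([.6339,-.1399,.2725])+Ro.from_euler("xyz",[-3.1398,-.0005,2.2324]).as_matrix()[:,2]*.18)[:2]
    P=g0-.1*np.array([np.cos(-.904),np.sin(-.904)]);v=g-P
    print("grasp",g,"theta",-.904-np.arctan2(v[1],v[0]),"r",np.linalg.norm(v),"chord",2*np.arcsin(np.linalg.norm(g-g0)/.2))
E
python3 -c "from h import *
st();ang();gp()"
```

```text
time 13.4
joint_positions [-0.3666  0.2505  1.448   0.0016  1.4348 -0.3869]
tool_pos [ 0.5763 -0.1604  0.2726]
ee_rot [3.1333e+00 1.7000e-03 1.5910e+00]
width 0.0195
finger_force 30.007
wrist_force [ 8.1945 -3.2846 -6.3402]
P [ 0.57205283 -0.06131929] theta 0.6240374996316255 r 0.0991321963471971 chord 0.6212975817504214 yaw turn 0.6410426860459497 f x,y tool -3.4491371751018094 8.126634887832887
grasp [ 0.57778302 -0.16063722] theta 0.6059778074047558 r 0.09937442140208341 chord 0.6040538427411128
```

Request:
play_rows:
  translation:
    - [0.01,-0.14,0]
    - [0.01,-0.14,0]
    - [0,0,0]
    - [0,0,0]
  twist:
    - [0,0,0.55]
    - [0,0,0.55]
    - [0,0,0]
    - [0,0,0]
  gripper: [-1,-1,-1,-1]

```text
time: 13.8
tool_pos: [0.5654, -0.1601, 0.2726]
ee_rot: [3.133, 0.002, 1.482]
wrist_force: [6.6, -6.0, -6.0]
width: 0.0194
finger_force: 30.0
```

```bash
python3 -c "from h import *
st();ang();gp()
a=robot.snapshot('top');b=robot.snapshot('side')
for c in('top','side'):
  for n in('lever_grip','lever_handle','cover_tab','tape_roll','blue_driver','spare_board'):
    print(c,n,[(round(d['score'],2),np.round(d['centre'],3)) for d in robot.spot_point(n,c)[:1]])
v=np.vstack([cv2.resize(a[150:260,230:450],None,fx=2.5,fy=2.5),cv2.resize(b[160:270,250:470],None,fx=2.5,fy=2.5)])
cv2.imwrite('pics/p4.png',v[:,:,::-1])"
```

```text
time 13.8
joint_positions [-3.7240e-01  2.2810e-01  1.4754e+00  1.0000e-04  1.4293e+00 -2.8350e-01]
tool_pos [ 0.5654 -0.1601  0.2726]
ee_rot [3.1332e+00 2.4000e-03 1.4819e+00]
width 0.0194
finger_force 30.0069
wrist_force [ 6.5544 -5.954  -5.9548]
P [ 0.57205283 -0.06131929] theta 0.7338051680921184 r 0.0989951595661382 chord 0.7300109193347047 yaw turn 0.7501231752995952 f x,y tool -5.348451697035684 7.057262070427441
grasp [ 0.56689553 -0.1606539 ] theta 0.7156188982243558 r 0.09932572593625405 chord 0.7131288402136704
top lever_grip []
top lever_handle [(0.75, array([ 0.571, -0.058,  0.046]))]
top cover_tab []
top tape_roll [(0.67, array([ 0.443, -0.109, -0.001]))]
top blue_driver [(0.64, array([0.432, 0.041, 0.001]))]
top spare_board [(0.76, array([ 0.54 ,  0.197, -0.002]))]
side lever_grip [(0.85, array([ 0.568, -0.16 ,  0.092]))]
side lever_handle [(0.95, array([ 0.572, -0.061,  0.055]))]
side cover_tab [(0.84, array([0.49 , 0.042, 0.075]))]
side tape_roll [(0.58, array([ 0.443, -0.107,  0.005]))]
side blue_driver [(0.83, array([ 0.433,  0.041, -0.   ]))]
side spare_board []
```

View pics/p4.png

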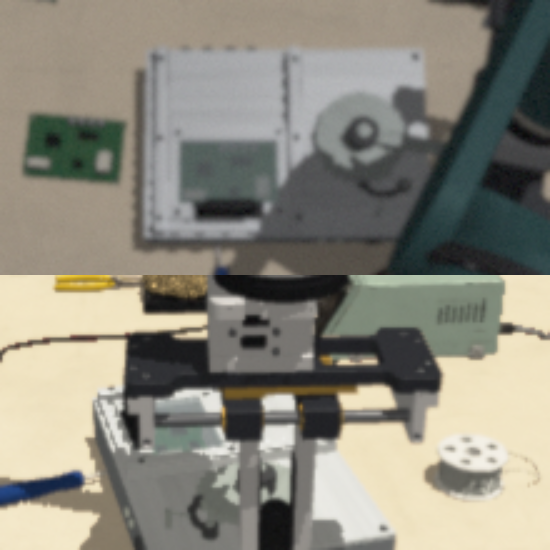

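The lever reads 0.715 rad, at the third click. The grip is held at crop pixel (277,520), the cover is home with its tab at (228,208), and the loose things have not moved.

```bash
python3 -c "from h import *
gp();print(robot.close_job())"
```

```text
grasp [ 0.56693004 -0.16067897] theta 0.7152595976787198 r 0.09934909258854456 chord 0.7128561363518829
the job is handed in; nothing more can be done
None
```

I handed the job in with the cover slid fully home first, then the lever pulled to the third click and still held by the fingers (measured about 0.715 rad against 0.72); the bystanders read where they were at the start.

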